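# Slide the eared plate home in the spring-clip bracket

## Task

Pick up the loose eared steel plate by its upright rib and slide it, ears in the two side slots, into the spring-clip bracket. Push it on past the springs until it bears firmly against the stop screw at the back - feel for it, the screw is set differently each time - without ever forcing plate or bracket, then let go so that the plate is left lying flat and fully home against the screw. Leave the oil can, the steel block and the tape measure where they are.

Things in the scene. Friction and masses are not known exactly. Their poses are not given: they have to be found in the camera images.
- plate: Loose bare steel plate lying flat on the bench, about 0.25 kg. Origin: centre of its underside; x is the way it goes in, y across the ears, z up. 6 mm thick, body 64 mm long (x), 52 mm wide (y). On each side an ear 36 mm long (x -18 to 18 mm) reaches out to y = 38 mm (76 mm over both), its corners cut off 4 mm at 45 degrees. An upright grip rib stands in the middle.
- plate_nose (a point): Middle of one end edge (+x) of the plate: 32 mm from its origin, 3 mm above its underside. The plate is the same both ways round; either end may go in first.
- plate_rib (a point): Middle of the top of the plate's upright grip rib, 52 mm above the plate's underside. The rib is 34 mm long (plate x) and 12 mm thick (plate y). Grip it across its thickness, high enough that the fingers keep more than 18 mm above the plate's underside (the bracket's lips are that high).
- bracket: Fixed grey aluminium bracket on the bench. Origin on the bench; x is the way the plate is pushed in, y across, z up. A channel runs along x from its open mouth at x = -45 mm to x = 65 mm, with a slot for an ear under a lip on each side. Stop screw behind it. Everything but the two leaf springs is rigid; sliding faces are ground and oiled (friction about 0.25).
- bracket_mouth (a point): Middle of the channel's mouth at floor level (x -45, y 0, z 8 mm of the bracket). In front of it the mouth flares over another 14 mm (to x = -60 mm): floor ramped down, side walls and lips splayed about 24 degrees, lip flares up to 25 mm above the bench.
- slot_middle (a point): Point on the middle line of the channel floor (x 0, y 0, z 8 mm of the bracket). Slot walls at y = 39.5 mm either side; lips cover the slots from y = 30 mm outwards, underside at z = 15.5 mm, top 20.5 mm (screw heads on them 23.5 mm). So the plate has 1.5 mm of play to each side and 1.5 mm upwards.
- spring_zone (a point): Middle between the two brass leaf springs in the slot walls (x 25, y 0, z 8 mm of the bracket); ramps begin at x = -13 mm, noses x 4 to 46 mm stand 3.5 mm out of the walls. The ears push each back: 4 N at first touch, 2 N more per mm. Passing the ramps and the drag after them takes about 3 to 12 N of push: that is not yet the stop.
- bracket_rear (a point): Middle of the range (x 56, y 0, z 12 mm of the bracket) in which the stop screw's end face lies: it is set anywhere from x = 38 to 74 mm, not reported. It meets the plate's leading edge, so the plate's origin is home somewhere from x = 6 to 42 mm; there the push rises steeply. The dark block carrying the screw is 44 mm wide, top 24 mm above the bench.
- oil_can: Bystander: green oil can with a thin spout, 64x83x146 mm, origin at the centre of its underside.
- gauge_block: Bystander: ground steel block, 25x50x25 mm, origin at the centre of its underside.
- tape_measure: Bystander: orange tape measure, 32x77x58 mm, origin at the centre of its underside.
Not all that is in view belongs to the job. Leave any blue look-alike of the plate alone.

How it is judged:
By the outcome, as a careful person would: the job done as asked, in the order asked, and still so for the second after the job is handed in, with the robot touching nothing.
It also fails if it takes over 67 s, if anything falls off the work surface, if the arm or the gripper's body presses on something with over 40 N, if the wrist force passes 120 N, or if a joint passes its speed limit or range.

## Robot

A 7-joint arm with a two-finger parallel gripper is mounted at the origin on a cart in front of the work surface, level with it; the furniture and walls round the work are solid. World frame = base frame: x ahead of the robot, y to its left, z up, the work surface at z = 0. Lengths are in mm, angles in rad, forces in N, time in s.
With the tool pointing down it reaches from about 425 to 875 mm from the base axis. Payload 9.9 kg.
Tool frame: the origin (TCP) lies between the finger pads; the fingertips stand 17 mm ahead of it and the grasp point (between the pads) lies 2 mm behind it (ctrl.tips_ahead is the distance from the TCP to the fingertips, in mm); z points along the fingers, x is the direction in which the jaws open and shut, and the axes are right-handed (so a half turn about z gives the same grasp; the last joint's range is limited). The gripper opens to 85 mm and grips with 20 to 120 N. Pads are 22 mm wide; open, the fingers measure 114 mm over their backs; the gripper's body (76 mm by 85 mm) begins 54 mm behind the grasp point. The pads swing forward as they close: fully open they stand 13 mm farther back than shut.
Start: joints at [-0.084, 0.576, 0.025, 1.437, -0.015, 1.129, -0.057], TCP at [675.003, 0.006, 248.289] pointing down, gripper open.
Joint ranges: [-2.76, 2.76], [-0.34, 2.15], [-1.52, 1.57], [0.19, 2.46], [-1.09, 4.23], [0.17, 1.99], [-2.82, 2.82]. Speed limits (rad/s): [2.22, 2.22, 3.01, 3.01, 3.14, 3.14, 3.14].

## Interface

Orientations are given as a unit quaternion [w, x, y, z].
In Python, from station import ctrl gives the robot as it stands.
- The arm moves only by the shell command python3 -m pendant 'ROWS' [OPENING]. ROWS is text: rows parted by semicolons, each of 6 numbers parted by spaces: the shift along the world's x, y, z in m, then the turn, a rotation vector about the world's x, y, z in rad. In form: x y z wx wy wz; .... A call has 1 to 8 rows; each row is the pose to reach, as a shift and turn from the pose commanded when the call began; what a row does not reach only later rows make up. A row lasts 1/12 s, in which the tool goes at most 41.7 mm and 7.16 degrees, less where a joint would pass 70% of its speed; a pose out of reach is approached as far as the arm can. A call with a gripper value outside its range is refused whole. OPENING is the closure, from 0 (fully open) to 1 (shut), set as the call begins (- or left out, the last holds). The fingers move at their own pace and stop on an object; the grip force is fixed at half the most. Time passes only in rows, so rows that repeat a pose let the fingers close. It gives the time, the measured TCP pose, the force and the opening at its end, in the units of the state.
- ctrl.read_state(): the state, without advancing time (a new reading comes with each control period).
- ctrl.read_camera(name): name is "scene" or "side" or "wrist"; returns a dict with "color" (400x640x3 uint8, red, green, blue), "depth" (400x640 float32, mm along the optical axis (not along the pixel's ray), 0 where there is no reading), "fx", "fy", "cx", "cy" (pixels), "R" (3x3) and "t" (3): a world point X has camera coordinates R X + t. Camera axes: x right, y down, z forward; pixel columns grow to the right and rows downward; lengths in mm; the calibration is good to about 2 mm. A picture is of the moment at which its call begins.
- ctrl.job_done(): hands the job in, once; it reports no verdict.
Trained networks look in the newest picture that a camera, given by its name, has taken for a name from the list of things; names that differ only in an ending like _2 or _b are one class to them, and where a whole thing is asked for, a point or a joint stands for the part that bears it (a point fixed in the world has none). Each returns a list of dicts, best first, with "p" (0 to 1); they miss things now and then, are a little off and sometimes report something else, mostly with a low value. They report only what shows in the picture. A call takes as long as a camera call. They do not tell look-alikes from the thing itself.
- ctrl.boxes_of(camera, name): "extent" ([left, top, right, bottom] in pixels, round what is visible of it).
- ctrl.cut_out(camera, name): "pixels" (400x640 bool, what is visible of it) and "extent" ([left, top, right, bottom] in pixels, round what is visible of it).
- ctrl.landmark_of(camera, name): "point" ([column, row] in pixels: a listed point, or the origin of a listed thing).
The state is a dict: "time_s": time; "joint_positions": joint angles; "qvel": joint speeds; "joint_torque": joint torques, N m; "position": TCP position; "ee_rot": TCP orientation; "wrist_force": force on the tool from outside, world axes, zero at the start; "ft_torque": the same for the moment, N m; "gripper_width": opening from 0.0 (shut) to 1.0 (fully open).
Only numpy, scipy, OpenCV 4.12 (cv2) and the standard library are available. Lean on these libraries where they do the work, as an engineer would, in place of code of your own. Each camera call takes 0.05 s, during which the arm holds its last target. There are 200 camera calls.

## Working session

There is one attempt and no reset: what is moved stays moved. The work goes in short steps, Python scripts to look and compute and a shell command to move; the robot and the scene stay as the last step left them, time stands still between calls to the robot, and variables do not carry over. Pictures are saved under pics/ and viewed, on a budget of 10 in all, crops included, one or two more only if the job needs it, and the job is handed in when it is done.

```bash
mkdir -p pics; cat > h.py <<'E'
from station import ctrl
import numpy as np, cv2
def cam(n):
    c=ctrl.read_camera(n); return c
def save(c,f,crop=None):
    im=c["color"][:,:,::-1]
    if crop: l,t,r,b=crop; im=cv2.resize(im[t:b,l:r],None,fx=2,fy=2)
    cv2.imwrite("pics/"+f,im)
def back(c,u,v,d):
    p=np.array([(u-c["cx"])/c["fx"]*d,(v-c["cy"])/c["fy"]*d,d]) if np.isscalar(d) else np.stack([(u-c["cx"])/c["fx"]*d,(v-c["cy"])/c["fy"]*d,d])
    R=np.array(c["R"]);t=np.array(c["t"])
    return (R.T@(p.T-t).T) if p.ndim==1 else (R.T@(p-t[:,None])).T
def onplane(c,u,v,z):
    R=np.array(c["R"]);t=np.array(c["t"]);o=-R.T@t
    r=R.T@np.array([(u-c["cx"])/c["fx"],(v-c["cy"])/c["fy"],1]); return o+r*(z-o[2])/r[2]
E
python3 - <<'E'
from h import *
Z={"plate":0,"plate_nose":3,"plate_rib":52,"bracket":0,"bracket_mouth":8,"slot_middle":8,"spring_zone":8,"bracket_rear":12,"oil_can":0,"gauge_block":0,"tape_measure":0}
ims=[]
for n in ("scene","side"):
    c=cam(n); ims.append(c["color"]); save(c,n+"0.png")
    print(n,"cam at",(-np.array(c["R"]).T@np.array(c["t"])).round())
    for k,z in Z.items():
        for r in ctrl.landmark_of(n,k)[:3]:
            print(k,np.round(r["p"],2),np.round(r["point"]),onplane(c,*r["point"],z).round(1))
print(ctrl.read_state())
E
```

```text
scene cam at [ 192. -735.  648.]
plate 0.79 [295. 169.] [557.5  18.8   0. ]
plate_nose 0.62 [255. 188.] [425.9  -2.3   3. ]
plate_nose 0.6 [296. 174.] [547.9  -8.    3. ]
plate_rib 0.75 [244. 172.] [407.5  19.1  52. ]
plate_rib 0.67 [288. 155.] [542.3  24.8  52. ]
plate_rib 0.24 [357. 303.] [ 437.6 -456.7   52. ]
bracket 0.84 [328. 216.] [ 540.  -191.8    0. ]
bracket_mouth 0.58 [316. 205.] [ 531.6 -150.     8. ]
slot_middle 0.75 [330. 217.] [ 537.5 -204.5    8. ]
spring_zone 0.7 [334. 220.] [ 541.6 -220.6    8. ]
bracket_rear 0.69 [346. 226.] [ 554. -254.   12.]
oil_can 0.97 [323. 156.] [662.2  34.5   0. ]
gauge_block 0.59 [332. 219.] [ 542.4 -209.2    0. ]
gauge_block 0.48 [350. 179.] [ 669.2 -102.1    0. ]
gauge_block 0.21 [320. 154.] [660.8  47.    0. ]
tape_measure 0.8 [361. 307.] [ 460.8 -444.2    0. ]
side cam at [  71. -903.  544.]
plate 0.76 [206. 194.] [415.4  46.4   0. ]
plate 0.68 [258. 182.] [542.1  25.8   0. ]
plate_nose 0.97 [267. 183.] [5.542e+02 4.000e-01 3.000e+00]
plate_rib 0.91 [204. 178.] [408.7  27.1  52. ]
plate_rib 0.62 [258. 162.] [547.5  25.2  52. ]
bracket 
[... 539 characters left out ...]
82245,  0.57567202,  0.02492815,  1.43712132, -0.01499047,
        1.12898236, -0.05648382]), 'qvel': array([ 3.36962603e-04,  7.05658190e-04, -7.99006585e-04,  3.43917466e-04,
       -6.89413013e-05,  5.68749448e-04,  3.22629771e-04]), 'joint_torque': array([ 2.09753225e-04, -7.65519619e+01,  2.24890620e+00, -2.86301672e+01,
        1.53680501e-02,  2.80932582e-03, -1.12406751e-04]), 'position': array([6.74999593e+02, 1.73280537e-03, 2.48300757e+02]), 'ee_rot': array([9.36270282e-06, 1.00000000e+00, 8.48362738e-06, 1.73177644e-06]), 'wrist_force': array([-0.25517133, -0.87322446, -0.31873849]), 'ft_torque': array([-0.01166254,  0.0066759 ,  0.00848742]), 'gripper_width': 1.0000285840285608}
```

View pics/scene0.png

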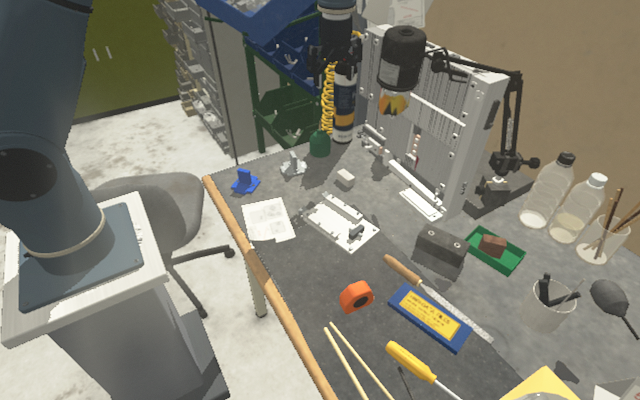

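View pics/side0.png

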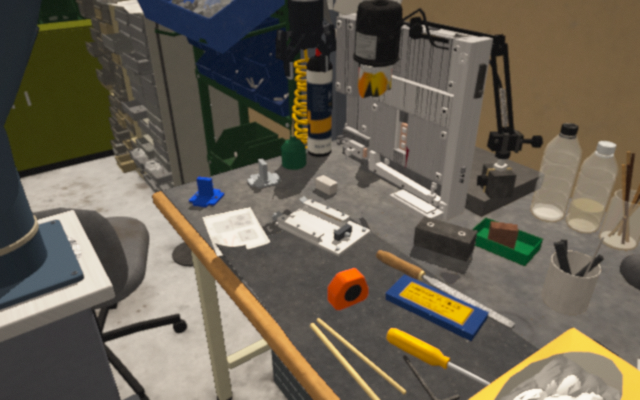

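The scene shows the grey plate at about (294,165), its blue look-alike at (245,182) and the bracket at (340,220), with its screw block at the near-right end (355,232). The side view agrees: plate (262,178), bracket (320,225). Next I check the wrist view.

```bash
python3 -m pendant '-0.04 -0.03 0.03 0 0 0;-0.08 -0.06 0.06 0 0 0;-0.11 -0.08 0.1 0 0 0;-0.11 -0.08 0.13 0 0 0;-0.11 -0.08 0.13 0 0 0;-0.11 -0.08 0.13 0 0 0'; python3 - <<'E'
from h import *
Z={"plate":0,"plate_nose":3,"plate_rib":52,"bracket":0,"bracket_mouth":8,"slot_middle":8,"spring_zone":8,"bracket_rear":12,"oil_can":0,"gauge_block":0,"tape_measure":0}
n="wrist";c=cam(n); save(c,"w1.png"); np.savez("w1.npz",**c)
print("cam at",(-np.array(c["R"]).T@np.array(c["t"])).round(),c["R"])
for k,z in Z.items():
    for r in ctrl.landmark_of(n,k)[:3]:
        print(k,np.round(r["p"],2),np.round(r["point"]),onplane(c,*r["point"],z).round(1))
E
```

```text
time_s: 1.7
position: [564.6, -82.9, 384.5]
ee_rot: [0.001, 1.0, -0.002, 0.004]
wrist_force: [0.6, 0.0, 0.4]
gripper_width: 1.001
cam at [564.  -2. 509.] [[ 0.9999555  -0.00472279  0.00816601]
 [-0.00706813 -0.9483938   0.31701615]
 [ 0.00624739 -0.31705976 -0.94838498]]
plate 0.91 [216.  86.] [406.8  28.3   0. ]
plate 0.69 [312.  90.] [562.2  21.2   0. ]
plate 0.43 [306. 107.] [552.4  -5.4   0. ]
plate_nose 0.79 [234. 103.] [433.8   1.4   3. ]
plate_nose 0.76 [306. 107.] [550.9  -4.1   3. ]
plate_nose 0.65 [295. 197.] [ 529.4 -159.8    3. ]
plate_rib 0.89 [312.  89.] [562.2  19.8  52. ]
plate_rib 0.58 [207.  84.] [410.7  27.4  52. ]
plate_rib 0.35 [310. 248.] [ 555.5 -236.8   52. ]
bracket 0.7 [299. 218.] [ 535.6 -200.3    0. ]
bracket 0.23 [375.  73.] [662.9  46.7  -0. ]
bracket_mouth 0.89 [294. 195.] [ 528.4 -154.3    8. ]
slot_middle 0.72 [303. 220.] [ 542.5 -201.1    8. ]
slot_middle 0.7 [301. 216.] [ 539.5 -194.3    8. ]
spring_zone 0.96 [307. 232.] [ 549.5 -225.6    8. ]
bracket_rear 0.76 [308. 246.] [ 552.4 -252.7   12. ]
oil_can 0.78 [375.  74.] [661.9  44.5  -0. ]
gauge_block 0.93 [365. 168.] [ 654.2 -106.7    0. ]
tape_measure 0.63 [266. 320.] [ 461.  -429.7    0. ]
tape_measure 0.18 [365. 169.] [ 654.5 -109.2    0. ]
```

View pics/w1.png

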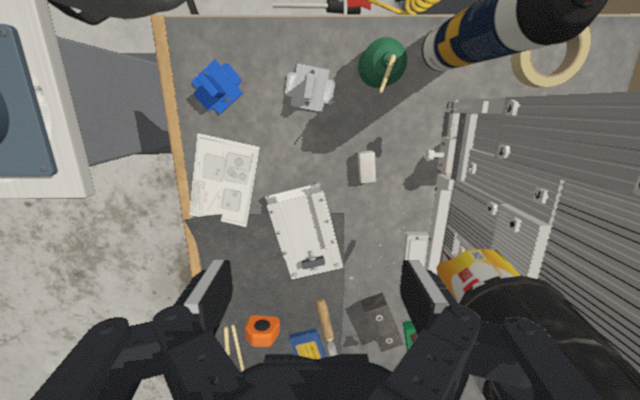

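The wrist view shows the plate at (312,88), the bracket at (305,232) with its mouth on the far side (295,195), the screw block at (312,262), the oil can at (383,62) and the block at (367,167). Next are close-up measurements, bracket first and then plate.

```bash
python3 -m pendant '-0.01 -0.03 -0.03 0 0 0;-0.02 -0.06 -0.06 0 0 0;-0.025 -0.09 -0.09 0 0 0;-0.025 -0.1 -0.12 0 0 0;-0.025 -0.1 -0.15 0 0 0;-0.025 -0.1 -0.17 0 0 0;-0.025 -0.1 -0.17 0 0 0;-0.025 -0.1 -0.17 0 0 0'; python3 - <<'E'
from h import *
n="wrist";c=cam(n); save(c,"w2.png"); 
Z={"bracket":0,"bracket_mouth":8,"slot_middle":8,"spring_zone":8,"bracket_rear":12}
for k,z in Z.items():
    for r in ctrl.landmark_of(n,k)[:2]:
        print(k,np.round(r["p"],2),np.round(r["point"]),onplane(c,*r["point"],z).round(1))
m=ctrl.cut_out(n,"bracket")[0]; print(m["p"],m["extent"])
np.savez("w2.npz",mask=m["pixels"],**c)
E
python3 -m pendant '0.01 0.04 0 0 0 0;0.02 0.08 0 0 0 0;0.02 0.12 0 0 0 0;0.02 0.16 0 0 0 0;0.02 0.2 0 0 0 0;0.02 0.2 0 0 0 0;0.02 0.2 0 0 0 0;0.02 0.2 0 0 0 0'
python3 - <<'E'
from h import *
n="wrist";c=cam(n); save(c,"w3.png"); 
for k,z in {"plate":0,"plate_nose":3,"plate_rib":52}.items():
    for r in ctrl.landmark_of(n,k)[:2]:
        print(k,np.round(r["p"],2),np.round(r["point"]),onplane(c,*r["point"],z).round(1))
ms=[m for m in ctrl.cut_out(n,"plate")]
for m in ms: print(m["p"],m["extent"])
np.savez("w3.npz",masks=np.array([m["pixels"] for m in ms]),**c)
E
```

```text
time_s: 2.97
position: [539.8, -179.8, 207.9]
ee_rot: [-0.0, 1.0, 0.0, -0.001]
wrist_force: [0.5, -0.1, 0.6]
gripper_width: 1.001
bracket 0.77 [316. 195.] [ 539.1 -199.1    0. ]
bracket_mouth 0.58 [307. 159.] [ 528.8 -154.7    8. ]
slot_middle 0.95 [318. 199.] [ 541.  -201.8    8. ]
bracket_rear 0.75 [329. 240.] [ 554.8 -252.1   12. ]
bracket_rear 0.68 [307. 158.] [ 529.2 -153.2   12. ]
0.57 [259.5, 136.9, 377.5, 291.8]
time_s: 3.98
position: [560.1, 19.7, 208.7]
ee_rot: [0.0, 1.0, 0.0, 0.0]
wrist_force: [0.5, -0.3, 0.0]
gripper_width: 0.997
plate 0.97 [314. 179.] [557.3  19.8   0. ]
plate 0.85 [185. 173.] [408.4  26.3   0. ]
plate_nose 0.91 [309. 202.] [551.6  -7.3   3. ]
plate_nose 0.82 [206. 192.] [430.6   4.8   3. ]
plate_rib 0.76 [314. 187.] [558.6  23.9  52. ]
plate_rib 0.73 [165. 187.] [410.3  24.3  52. ]
0.96 [149.5, 138.0, 220.9, 206.8]
0.56 [280.4, 145.4, 349.2, 209.1]
```

View pics/w2.png

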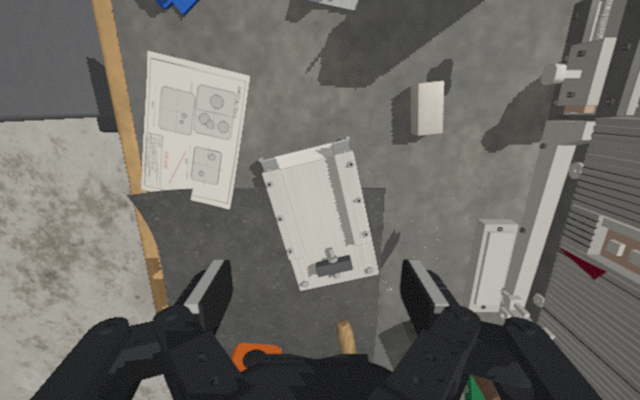

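View pics/w3.png

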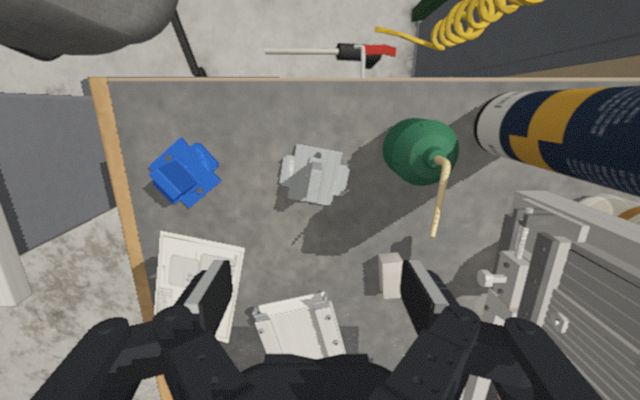

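w2 shows the bracket from corner (263,160) to (378,275): mouth flare at the top, screw head and dark block at (333,265). w3 shows the plate at (315,177), rib upright, slightly turned. Next I fit the poses from depth.

```bash
cat > fit.py <<'E'
from h import *
from scipy.optimize import minimize
def cloud(c,box):
    l,t,r,b=box; v,u=np.mgrid[t:b,l:r]; d=c["depth"][t:b,l:r]; k=d>0
    return back(c,u[k].astype(float),v[k].astype(float),d[k].astype(float)),c["color"][t:b,l:r][k]
E
python3 - <<'E'
from fit import *
c=dict(np.load("w2.npz")); P,col=cloud(c,(240,120,400,305))
h=np.histogram(P[:,2],bins=np.arange(-6,45,2)); print("bracket z",dict(zip(h[1],h[0])))
lip=P[(P[:,2]>17.5)&(P[:,2]<22.5)&(abs(P[:,0]-540)<75)&(abs(P[:,1]+200)<80)]
for th in (-74,-76,-78):
    a=np.radians(th);x=np.array([np.cos(a),np.sin(a)]);y=np.array([-x[1],x[0]])
    q=lip[:,:2]-[540,-200]; print(th,"y hist",np.histogram(q@y,bins=np.arange(-60,61,3))[0])
fl=P[(abs(P[:,2]-8)<2)]
def cost(p,S=None):
    a=p[0];y=np.array([-np.sin(a),np.cos(a)]);s=np.array([np.cos(a),np.sin(a)])
    q=lip[:,:2]-[540,-200];yy=q@y-p[1];xx=q@s
    k=(xx>-35)&(xx<55); return -np.sum(((abs(yy)>31)&(abs(yy)<44))[k]*1.0)
best=min(((cost((np.radians(t),o)),t,o) for t in np.arange(-82,-70,.5) for o in np.arange(-8,8,.5)));print("best",best)
g=sorted(((cost((np.radians(t),o)),t,o) for t in np.arange(-82,-70,.5) for o in np.arange(-8,8,.5)))[:12];print(np.array(g))
m=c["mask"];r=cv2.minAreaRect(np.argwhere(m)[:,::-1].astype(np.float32));print("mask rect px",r)
c=dict(np.load("w3.npz")); P,col=cloud(c,(270,135,360,215))
h=np.histogram(P[:,2],bins=np.arange(-6,60,2)); print("plate z",dict(zip(h[1],h[0])))
rib=P[P[:,2]>45][:,:2].astype(np.float32);print("rib",len(rib),cv2.minAreaRect(rib),P[P[:,2]>45].mean(0))
mk=c["masks"];print([x.sum() for x in mk])
for x in mk:
    if x[178,314]:
        v,u=np.nonzero(x);d=c["depth"][v,u];Q=back(c,u.astype(float),v.astype(float),d.astype(float));Q=Q[(Q[:,2]>3)&(Q[:,2]<9)][:,:2]
        print("body",len(Q),cv2.minAreaRect(Q.astype(np.float32)),Q.mean(0))
E
```

```text
bracket z {np.int64(-6): np.int64(0), np.int64(-4): np.int64(438), np.int64(-2): np.int64(9365), np.int64(0): np.int64(7771), np.int64(2): np.int64(367), np.int64(4): np.int64(496), np.int64(6): np.int64(5563), np.int64(8): np.int64(938), np.int64(10): np.int64(98), np.int64(12): np.int64(68), np.int64(14): np.int64(54), np.int64(16): np.int64(156), np.int64(18): np.int64(2189), np.int64(20): np.int64(1312), np.int64(22): np.int64(613), np.int64(24): np.int64(53), np.int64(26): np.int64(0), np.int64(28): np.int64(0), np.int64(30): np.int64(0), np.int64(32): np.int64(0), np.int64(34): np.int64(0), np.int64(36): np.int64(0), np.int64(38): np.int64(0), np.int64(40): np.int64(0), np.int64(42): np.int64(0)}
-74 y hist [  0   0  49 197 215 247 264 267 263 200  23   0   0   0   0   0   1  10
  11  16   8   8   7   5  11   7   2   0   1 101 253 275 280 271 256 254
 126   0   0   0]
-76 y hist [  0   0  17 217 228 246 264 264 269 220   0   0   0   0   0   0   0   2
   9  13  15   7  10   5   7   9   7   2   0  78 273 274 274 282 254 248
 134   0   0   0]
-78 y hist [  0   0  35 190 231 252 25
[... 1257 characters left out ...]
int64(30): np.int64(7), np.int64(32): np.int64(3), np.int64(34): np.int64(5), np.int64(36): np.int64(6), np.int64(38): np.int64(4), np.int64(40): np.int64(8), np.int64(42): np.int64(4), np.int64(44): np.int64(9), np.int64(46): np.int64(3), np.int64(48): np.int64(41), np.int64(50): np.int64(318), np.int64(52): np.int64(41), np.int64(54): np.int64(0), np.int64(56): np.int64(0)}
rib 407 ((557.2769775390625, 24.580429077148438), (33.7549934387207, 11.958212852478027), 79.35435485839844) [557.3213589   25.30007631  50.9269508 ]
[np.int64(3241), np.int64(3043)]
body 2504 ((557.1094360351562, 24.570655822753906), (63.37186813354492, 75.53990936279297), 78.07241821289062) [557.01348073  26.99673977]
```

Plate: centre (557.2, 24.6), yaw about −101.5°. The rib is 33.8×12 mm with its top at 51 mm and the body is 63×75.5 mm, all matching the given sizes. Now I refine the bracket and move over the rib.

```bash
python3 - <<'E'
from fit import *
c=dict(np.load("w2.npz")); P,col=cloud(c,(240,120,400,305))
lip=P[(P[:,2]>17.5)&(P[:,2]<22.5)]
q=lip[:,:2]-[540,-200]; th=np.radians(-76)
for it in range(3):
    x=np.array([np.cos(th),np.sin(th)]);y=np.array([-x[1],x[0]]);xx=q@x;yy=q@y
    xs=np.arange(-35,28,3);res=[]
    for f in (lambda v:(np.sort(v[(v<-25)&(v>-38)])[-1]),lambda v:(np.sort(v[(v>25)&(v<38)])[0])):
        e=[f(yy[(xx>=a)&(xx<a+3)]) for a in xs]; e=np.array(e);pf=np.polyfit(xs,e,1);k=abs(e-np.polyval(pf,xs))<1;res.append(np.polyfit(xs[k],e[k],1))
    print(np.degrees(th),res); th+=np.arctan((res[0][0]+res[1][0])/2)
x=np.array([np.cos(th),np.sin(th)]);y=np.array([-x[1],x[0]]);xx=q@x;yy=q@y
off=(res[0][1]+res[1][1])/2
# x extents: flare start (-60 .. lips) & channel end 65
k=abs(yy-off)>31; print("lip x range",np.percentile(xx[k],[0.3,1,99,99.7]))
P2=P[(P[:,2]>14)];q2=P2[:,:2]-[540,-200];x2=q2@x;y2=q2@y;k=(abs(y2-off)>31)&(abs(y2-off)<48);print("x range all",np.percentile(x2[k],[.2,1,99,99.8]))
print("axis point",np.array([540,-200])+off*y, np.degrees(th))
E
python3 -m pendant '-0.002 0.002 -0.02 0 0 -0.1;-0.0028 0.0046 -0.05 0 0 -0.2;-0.0028 0.0046 -0.08 0 0 -0.2;-0.0028 0.0046 -0.11 0 0 -0.2;-0.0028 0.0046 -0.11 0 0 -0.2;-0.0028 0.0046 -0.11 0 0 -0.2' 0.5
```

```text
-76.0 [array([-9.08653006e-04, -3.08713488e+01]), array([8.74223198e-07, 2.94396413e+01])]
-76.02600594472118 [array([-4.48774695e-04, -3.08707446e+01]), array([4.47281521e-04, 2.94405111e+01])]
-76.02604872101074 [array([-4.48018257e-04, -3.08707436e+01]), array([4.48015801e-04, 2.94405125e+01])]
lip x range [-59.28800347 -57.83792705  63.07377789  64.23750089]
x range all [-59.59794034 -58.47077852  62.97155142  64.34733966]
axis point [ 539.30604788 -200.17268663] -76.02604879136756
time_s: 4.73
position: [556.4, 23.8, 97.6]
ee_rot: [0.0, 0.995, -0.1, -0.002]
wrist_force: [0.5, -0.1, 0.6]
gripper_width: 0.5
```

```bash
python3 -m pendant '0 0 -0.02 0 0 0;0 0 -0.04 0 0 0;0 0 -0.055 0 0 0;0 0 -0.055 0 0 0;0 0 -0.055 0 0 0'
python3 -m pendant '0 0 0 0 0 0;0 0 0 0 0 0;0 0 0 0 0 0;0 0 0 0 0 0;0 0 0 0 0 0;0 0 0 0 0 0;0 0 0 0 0 0;0 0 0 0 0 0' 1
python3 -m pendant '0 0 0.015 0 0 0;0 0 0.03 0 0 0;0 0 0.045 0 0 0;0 0 0.045 0 0 0;0 0 0.045 0 0 0'
```

```text
time_s: 5.15
position: [558.0, 24.3, 44.7]
ee_rot: [-0.0, 0.995, -0.1, 0.001]
wrist_force: [-0.3, 0.1, 0.7]
gripper_width: 0.502
time_s: 5.82
position: [558.3, 24.6, 45.0]
ee_rot: [-0.0, 0.995, -0.1, 0.001]
wrist_force: [-1.0, -0.4, 8.3]
gripper_width: 0.128
time_s: 6.23
position: [557.8, 24.7, 89.2]
ee_rot: [-0.0, 0.995, -0.1, 0.001]
wrist_force: [0.2, 0.1, -2.8]
gripper_width: 0.13
```

```bash
python3 -m pendant '-0.008 -0.02 0.01 0 0 0.08;-0.016 -0.04 0.01 0 0 0.16;-0.024 -0.06 0.01 0 0 0.24;-0.032 -0.08 0.01 0 0 0.32;-0.04 -0.1 0.01 0 0 0.4;-0.0445 -0.118 0.0 0 0 0.445;-0.0445 -0.118 -0.01 0 0 0.445;-0.0445 -0.118 -0.02 0 0 0.445'
python3 -m pendant '0 0 0 0 0 0;0 0 0 0 0 0;0 0 0 0 0 0'
python3 - <<'E'
from fit import *
n="wrist";c=cam(n); save(c,"w4.png"); print(ctrl.read_state()["position"])
ms=ctrl.cut_out(n,"plate")
for m in ms: print(m["p"],m["extent"])
np.savez("w4.npz",masks=np.array([m["pixels"] for m in ms]),**c)
E
```

```text
time_s: 6.9
position: [512.0, -94.6, 67.2]
ee_rot: [-0.0, 0.993, 0.121, -0.0]
wrist_force: [0.8, 1.5, -2.6]
gripper_width: 0.128
time_s: 7.15
position: [513.0, -92.3, 68.1]
ee_rot: [-0.0, 0.992, 0.123, -0.0]
wrist_force: [-0.2, -0.1, -1.4]
gripper_width: 0.129
[513.11661554 -92.45442738  68.39266004]
0.97 [115.5, 0.0, 253.4, 70.1]
0.93 [252.0, 193.9, 379.6, 314.7]
0.36 [246.7, 292.5, 384.8, 359.0]
```

View pics/w4.png

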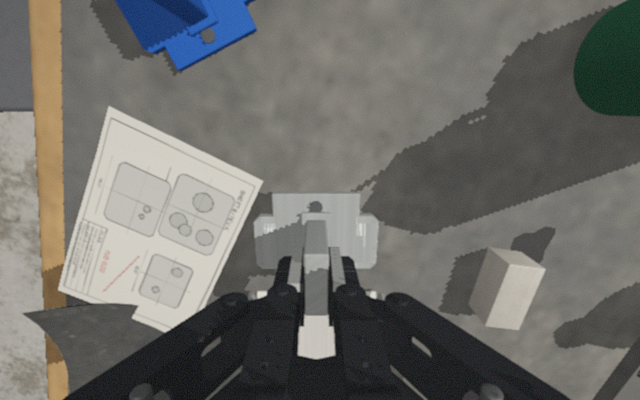

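w4 shows the held plate level, its rear edge at row 193 (273–360) and ears at columns 255 and 378, square to the picture. The bracket mouth is hidden below it. Next I measure the held plate in bracket axes.

```bash
python3 - <<'E'
from fit import *
c=dict(np.load("w4.npz")); m=c["masks"][1]
P,_=cloud(c,(245,185,390,285))
P=P[(P[:,2]>18)&(P[:,2]<36)]; print(len(P),np.percentile(P[:,2],[5,50,95]))
A=np.c_[P[:,:2]-P[:,:2].mean(0),np.ones(len(P))];cf=np.linalg.lstsq(A,P[:,2],rcond=None)[0];print("tilt",cf)
th=np.radians(-76.03);s=np.array([np.cos(th),np.sin(th)]);y=np.array([-s[1],s[0]])
q=P[:,:2]-[539.3,-200.2];X=q@s;Y=q@y
o=np.array([513.1,-92.4])-[539.3,-200.2];print("tcp in bracket",o@s,o@y)
print("X rear",np.percentile(X,[0,.5,1,2]),"Y",np.percentile(Y,[0,.5,1,99,99.5,100]))
for lo,hi in((-145,-135),(-135,-130),(-130,-126),(-126,-120),(-120,-114),(-114,-108),(-108,-100)):
    k=(X>lo)&(X<hi)
    if k.sum()>5: print(lo,hi,k.sum(),np.percentile(Y[k],[0,1,50,99,100]).round(2))
# rear edge slope
ys=np.arange(-22,22,3);e=np.array([np.sort(X[(Y>=a)&(Y<a+3)])[1] for a in ys]);print(e.round(2),np.degrees(np.polyfit(ys,e,1)[0]))
E
```

```text
6643 [27.09127744 28.33612785 30.94414409]
tilt [-2.26746991e-03 -1.90880083e-03  2.84490048e+01]
tcp in bracket -110.93656198110557 0.5993461540019279
X rear [-143.57095359 -143.12656854 -143.02691671 -142.85392727] Y [-38.3159429  -37.59047111 -37.075168    36.7616408   37.18936171
  37.84815986]
-145 -135 1326 [-26.39 -25.52  -0.32  25.05  25.77]
-135 -130 729 [-26.17 -25.7   -0.32  25.07  25.48]
-130 -126 781 [-36.94 -35.19   0.87  35.18  36.63]
-126 -120 950 [-38.22 -37.57  -6.92  37.    37.58]
-120 -114 896 [-37.84 -37.32   6.91  36.98  37.77]
-114 -108 825 [-38.07 -37.52   7.6   37.19  37.64]
-108 -100 761 [-38.32 -37.66 -15.3   37.22  37.85]
[-143.01 -143.18 -143.05 -143.05 -143.15 -143.19 -143.08 -143.08 -143.12
 -143.23 -143.18 -143.18 -143.23 -143.31 -143.34] -0.3189364451626928
```

Held plate: y −0.2 mm, yaw about 0.3° off, level, underside about 23 mm. It's well within play. Lowering and starting into the flare.

```bash
python3 -m pendant '0 0 -0.007 0 0 0;0 0 -0.0143 0 0 0;0.0024 -0.0097 -0.0143 0 0 0;0.0048 -0.0194 -0.0143 0 0 0;0.0063 -0.0252 -0.0143 0 0 0;0.0063 -0.0252 -0.0143 0 0 0;0.0063 -0.0252 -0.0143 0 0 0'
python3 -m pendant '0.0012 -0.0049 0 0 0 0;0.0024 -0.0097 0 0 0 0;0.0024 -0.0097 0 0 0 0;0.0024 -0.0097 0 0 0 0'
```

```text
time_s: 7.83
position: [519.1, -119.6, 54.1]
ee_rot: [0.0, 0.993, 0.121, 0.0]
wrist_force: [1.1, 0.3, -2.4]
gripper_width: 0.127
time_s: 8.17
position: [521.5, -128.6, 54.1]
ee_rot: [0.0, 0.993, 0.122, 0.0]
wrist_force: [0.1, 0.1, -2.4]
gripper_width: 0.126
```

```bash
python3 -m pendant '0.0007 -0.003 0 0 0 0;0.0014 -0.006 0 0 0 0;0.0022 -0.009 0 0 0 0;0.0029 -0.0116 0 0 0 0;0.0029 -0.0116 0 0 0 0;0.0029 -0.0116 0 0 0 0'
python3 -m pendant '0.0007 -0.003 0 0 0 0;0.0014 -0.006 0 0 0 0;0.0022 -0.009 0 0 0 0;0.0029 -0.0116 0 0 0 0;0.0029 -0.0116 0 0 0 0;0.0029 -0.0116 0 0 0 0'
```

```text
time_s: 8.67
position: [524.3, -140.1, 54.0]
ee_rot: [0.0, 0.993, 0.122, -0.0]
wrist_force: [0.6, -0.9, -2.8]
gripper_width: 0.126
time_s: 9.17
position: [527.2, -151.7, 54.0]
ee_rot: [0.0, 0.993, 0.122, 0.0]
wrist_force: [0.4, 0.8, -2.4]
gripper_width: 0.126
```

```bash
python3 -m pendant '0 0 -0.0005 0 0 0;0 0 -0.0005 0 0 0;0 0 -0.0005 0 0 0;0 0 -0.0005 0 0 0'
python3 -m pendant '0.0007 -0.003 0 0 0 0;0.0014 -0.006 0 0 0 0;0.0022 -0.009 0 0 0 0;0.0029 -0.0116 0 0 0 0;0.0029 -0.0116 0 0 0 0;0.0029 -0.0116 0 0 0 0'
python3 -m pendant '0.0007 -0.003 0 0 0 0;0.0012 -0.005 0 0 0 0;0.0012 -0.005 0 0 0 0;0.0012 -0.005 0 0 0 0'
```

```text
time_s: 9.5
position: [527.2, -151.3, 53.5]
ee_rot: [-0.0, 0.992, 0.122, -0.0]
wrist_force: [0.3, 0.6, -2.4]
gripper_width: 0.126
time_s: 10.0
position: [530.1, -163.4, 53.5]
ee_rot: [0.0, 0.993, 0.122, 0.0]
wrist_force: [0.1, 0.0, -2.2]
gripper_width: 0.126
time_s: 10.33
position: [531.3, -168.3, 53.5]
ee_rot: [0.0, 0.993, 0.122, -0.0]
wrist_force: [-0.1, 0.8, -2.4]
gripper_width: 0.127
```

```bash
python3 -m pendant '0 0 -0.0005 0 0 0;0 0 -0.0005 0 0 0;0 0 -0.0005 0 0 0'
python3 -m pendant '0.0007 -0.003 0 0 0 0;0.0012 -0.005 0 0 0 0;0.0012 -0.005 0 0 0 0'
python3 -m pendant '0.0007 -0.003 0 0 0 0;0.0012 -0.005 0 0 0 0;0.0012 -0.005 0 0 0 0'
python3 -m pendant '0.0007 -0.003 0 0 0 0;0.0012 -0.005 0 0 0 0;0.0012 -0.005 0 0 0 0'
```

```text
time_s: 10.58
position: [531.3, -168.0, 53.0]
ee_rot: [-0.0, 0.992, 0.122, 0.0]
wrist_force: [0.3, 0.7, 0.2]
gripper_width: 0.126
time_s: 10.83
position: [532.7, -173.8, 53.1]
ee_rot: [0.0, 0.993, 0.122, 0.0]
wrist_force: [0.2, -0.4, -0.3]
gripper_width: 0.125
time_s: 11.08
position: [533.9, -178.8, 53.0]
ee_rot: [0.0, 0.993, 0.122, 0.0]
wrist_force: [0.7, -0.5, -0.4]
gripper_width: 0.131
time_s: 11.33
position: [535.7, -183.3, 53.1]
ee_rot: [0.0, 0.993, 0.122, 0.001]
wrist_force: [2.9, 0.9, -2.3]
gripper_width: 0.127
```

```bash
python3 -m pendant '0.0013 -0.0022 0 0 0 0;0.0019 -0.0048 0 0 0 0;0.0019 -0.0048 0 0 0 0'
python3 -m pendant '0.0007 -0.003 0 0 0 0;0.0012 -0.005 0 0 0 0;0.0012 -0.005 0 0 0 0'
python3 - <<'E'
from h import *
s=ctrl.read_state();d=s["position"][:2]-[539.3,-200.2];print(d@[.2414,-.9704],d@[.9704,.2414],s["wrist_force"],s["ft_torque"],s["ee_rot"])
E
```

```text
time_s: 11.58
position: [536.7, -187.3, 53.1]
ee_rot: [-0.001, 0.992, 0.122, -0.0]
wrist_force: [-0.4, 5.3, 2.3]
gripper_width: 0.128
time_s: 11.83
position: [537.9, -192.5, 53.1]
ee_rot: [-0.0, 0.992, 0.122, -0.0]
wrist_force: [-0.2, 3.7, 1.8]
gripper_width: 0.129
-7.804597998037969 0.5413681103748202 [-0.16752391  3.69056005  1.83789536] [ 0.83012647 -0.13431122  0.03904938] [-2.96584720e-04  9.92473921e-01  1.22455741e-01 -1.39763453e-04]
```

```bash
python3 -m pendant '0.0007 -0.003 0 0 0 0;0.0012 -0.005 0 0 0 0;0.0012 -0.005 0 0 0 0;0.0012 -0.005 0 0 0 0'
for i in 1 2 3; do python3 -m pendant '0.0004 -0.0015 0 0 0 0;0.0007 -0.0029 0 0 0 0;0.0007 -0.0029 0 0 0 0;0.0007 -0.0029 0 0 0 0'; done
```

```text
time_s: 12.17
position: [539.3, -198.2, 53.0]
ee_rot: [0.0, 0.993, 0.122, 0.0]
wrist_force: [1.3, 1.6, 1.2]
gripper_width: 0.125
time_s: 12.5
position: [540.0, -200.6, 53.0]
ee_rot: [-0.0, 0.992, 0.122, 0.0]
wrist_force: [-0.1, 4.4, 2.7]
gripper_width: 0.129
time_s: 12.83
position: [540.7, -203.7, 53.0]
ee_rot: [0.0, 0.993, 0.122, 0.0]
wrist_force: [0.2, 3.3, 2.3]
gripper_width: 0.125
time_s: 13.17
position: [541.4, -206.7, 53.0]
ee_rot: [0.0, 0.993, 0.122, 0.0]
wrist_force: [0.7, 3.0, 3.5]
gripper_width: 0.131
```

```bash
python3 -m pendant '0.0005 -0.0019 0 0 0 0;0.0005 -0.0019 0 0 0 0;0.0005 -0.0019 0 0 0 0'; python3 -m pendant '0.0005 -0.0019 0 0 0 0;0.0005 -0.0019 0 0 0 0;0.0005 -0.0019 0 0 0 0'
```

```text
time_s: 13.42
position: [541.9, -208.6, 53.0]
ee_rot: [0.0, 0.993, 0.122, 0.0]
wrist_force: [-0.3, 3.6, 4.0]
gripper_width: 0.124
time_s: 13.67
position: [542.4, -210.5, 53.0]
ee_rot: [0.0, 0.993, 0.122, 0.0]
wrist_force: [-0.3, 4.0, 3.3]
gripper_width: 0.129
```

```bash
python3 -m pendant '0.0005 -0.0019 0 0 0 0;0.0005 -0.0019 0 0 0 0;0.0005 -0.0019 0 0 0 0'
```

```text
time_s: 13.92
position: [542.8, -212.3, 53.0]
ee_rot: [0.0, 0.993, 0.122, 0.0]
wrist_force: [-0.1, 4.1, 4.4]
gripper_width: 0.127
```

```bash
python3 -m pendant '0.0005 -0.0019 0.0003 0 0 0;0.0005 -0.0019 0.0003 0 0 0;0.0005 -0.0019 0.0003 0 0 0'; python3 -m pendant '0.0005 -0.0019 0 0 0 0;0.0005 -0.0019 0 0 0 0;0.0005 -0.0019 0 0 0 0'
```

```text
time_s: 14.17
position: [543.2, -214.3, 53.1]
ee_rot: [0.0, 0.993, 0.122, -0.0]
wrist_force: [1.0, 3.9, -1.3]
gripper_width: 0.124
time_s: 14.42
position: [543.7, -216.4, 53.1]
ee_rot: [0.0, 0.993, 0.122, -0.0]
wrist_force: [1.6, 3.4, -1.5]
gripper_width: 0.131
```

```bash
python3 -m pendant '0.0005 -0.0019 0 0 0 0;0.0005 -0.0019 0 0 0 0;0.0005 -0.0019 0 0 0 0'; python3 -m pendant '0.0005 -0.0019 0 0 0 0;0.0005 -0.0019 0 0 0 0;0.0005 -0.0019 0 0 0 0'
```

```text
time_s: 14.67
position: [544.3, -218.4, 53.2]
ee_rot: [0.0, 0.993, 0.122, -0.0]
wrist_force: [2.0, 2.6, -3.5]
gripper_width: 0.124
time_s: 14.92
position: [544.8, -220.2, 53.2]
ee_rot: [0.0, 0.993, 0.122, -0.0]
wrist_force: [1.3, 1.9, -3.6]
gripper_width: 0.121
```

```bash
python3 -m pendant '0.0005 -0.0019 0 0 0 0;0.0005 -0.0019 0 0 0 0;0.0005 -0.0019 0 0 0 0'; python3 -m pendant '0.0005 -0.0019 0 0 0 0;0.0005 -0.0019 0 0 0 0;0.0005 -0.0019 0 0 0 0'
```

```text
time_s: 15.17
position: [545.3, -222.0, 53.2]
ee_rot: [0.0, 0.993, 0.122, -0.0]
wrist_force: [-0.1, 3.6, -2.9]
gripper_width: 0.123
time_s: 15.42
position: [545.8, -223.9, 53.3]
ee_rot: [0.0, 0.993, 0.122, -0.0]
wrist_force: [1.1, 3.7, -2.4]
gripper_width: 0.126
```

```bash
python3 -m pendant '0.0005 -0.0019 0 0 0 0;0.0005 -0.0019 0 0 0 0;0.0005 -0.0019 0 0 0 0'; python3 -m pendant '0.0005 -0.0019 0 0 0 0;0.0005 -0.0019 0 0 0 0;0.0005 -0.0019 0 0 0 0'
```

```text
time_s: 15.67
position: [546.3, -225.9, 53.3]
ee_rot: [0.0, 0.993, 0.122, 0.0]
wrist_force: [0.7, 3.1, -3.4]
gripper_width: 0.127
time_s: 15.92
position: [546.9, -227.9, 53.3]
ee_rot: [0.0, 0.993, 0.122, 0.0]
wrist_force: [1.3, 2.8, -3.0]
gripper_width: 0.124
```

```bash
python3 -m pendant '0.0005 -0.0019 0 0 0 0;0.0005 -0.0019 0 0 0 0;0.0005 -0.0019 0 0 0 0'; python3 -m pendant '0.0005 -0.0019 0 0 0 0;0.0005 -0.0019 0 0 0 0;0.0005 -0.0019 0 0 0 0'
```

```text
time_s: 16.17
position: [547.3, -229.7, 53.3]
ee_rot: [0.0, 0.993, 0.122, 0.0]
wrist_force: [0.9, 1.7, -2.7]
gripper_width: 0.124
time_s: 16.42
position: [547.8, -231.5, 53.3]
ee_rot: [0.0, 0.993, 0.122, -0.0]
wrist_force: [0.3, 2.8, -3.0]
gripper_width: 0.125
```

```bash
python3 -m pendant '0.0005 -0.0019 0 0 0 0;0.0005 -0.0019 0 0 0 0;0.0005 -0.0019 0 0 0 0'; python3 -m pendant '0.0005 -0.0019 0 0 0 0;0.0005 -0.0019 0 0 0 0;0.0005 -0.0019 0 0 0 0'
```

```text
time_s: 16.67
position: [548.1, -232.7, 53.2]
ee_rot: [-0.0, 0.992, 0.122, -0.0]
wrist_force: [-0.3, 4.9, -1.0]
gripper_width: 0.125
time_s: 16.92
position: [548.2, -232.8, 53.3]
ee_rot: [-0.001, 0.992, 0.123, -0.001]
wrist_force: [-2.1, 10.4, 1.9]
gripper_width: 0.129
```

The tool stopped at about −232.8 and the push is rising steeply, so it looks like the stop. Bearing on gently to confirm.

```bash
python3 -m pendant '0.0003 -0.0012 0 0 0 0;0.0003 -0.0012 0 0 0 0;0.0003 -0.0012 0 0 0 0;0.0003 -0.0012 0 0 0 0'; python3 -m pendant '0.0003 -0.0012 0 0 0 0;0.0003 -0.0012 0 0 0 0;0.0003 -0.0012 0 0 0 0;0.0003 -0.0012 0 0 0 0'
```

```text
time_s: 17.25
position: [548.3, -233.0, 53.3]
ee_rot: [-0.002, 0.992, 0.123, -0.001]
wrist_force: [-4.3, 14.1, 5.5]
gripper_width: 0.123
time_s: 17.58
position: [548.3, -233.2, 53.4]
ee_rot: [-0.003, 0.992, 0.124, -0.001]
wrist_force: [-4.8, 16.6, 8.2]
gripper_width: 0.127
```

```bash
python3 -m pendant '-0.0003 0.0014 0 0 0 0;-0.0003 0.0014 0 0 0 0;-0.0003 0.0014 0 0 0 0'; python3 -m pendant '0 0 0 0 0 0;0 0 0 0 0 0;0 0 0 0 0 0;0 0 0 0 0 0;0 0 0 0 0 0' 0.5
```

```text
time_s: 17.83
position: [548.3, -233.0, 53.3]
ee_rot: [-0.002, 0.992, 0.123, -0.001]
wrist_force: [-3.8, 12.8, 5.7]
gripper_width: 0.126
time_s: 18.25
position: [549.2, -236.8, 53.4]
ee_rot: [0.0, 0.993, 0.122, 0.0]
wrist_force: [1.3, 0.5, 0.2]
gripper_width: 0.497
```

```bash
python3 -m pendant '0 0 0.02 0 0 0;0 0 0.05 0 0 0;0 0 0.08 0 0 0;0 0.02 0.11 0 0 0;0 0.04 0.14 0 0 0;0 0.05 0.15 0 0 0;0 0.05 0.15 0 0 0;0 0.05 0.15 0 0 0' 0
python3 - <<'E'
from fit import *
c=cam("wrist"); save(c,"w5.png",(200,80,460,330)); np.savez("w5.npz",**c)
P,_=cloud(c,(200,80,460,330))
th=np.radians(-76.03);s=np.array([np.cos(th),np.sin(th)]);y=np.array([-s[1],s[0]])
q=P[:,:2]-[539.3,-200.2];X=q@s;Y=q@y
k=(P[:,2]>48)&(abs(Y)<30)&(abs(X-34)<40)
print("rib",k.sum(),cv2.minAreaRect(np.c_[X,Y][k].astype(np.float32)),np.median(P[k,2]))
k=(abs(P[:,2]-13)<3)&(abs(Y)<25)&(X>-10)&(X<80)
print("plate top z by x",[(a,np.median(P[k&(abs(X-a)<4),2]).round(2),(k&(abs(X-a)<4)).sum()) for a in (4,10,20,30,40,50,58,64)])
print("rear edge X",np.percentile(X[k],[.5,1,2]))
print("front edge",np.percentile(X[k],[98,99,99.5]))
E
```

```text
time_s: 18.92
position: [549.3, -186.1, 203.6]
ee_rot: [0.0, 0.992, 0.123, 0.0]
wrist_force: [-0.4, -0.2, -0.8]
gripper_width: 0.994
rib 531 ((19.417720794677734, -6.835124969482422), (66.12803649902344, 23.89926528930664), 26.788585662841797) 59.46610349802571
plate top z by x [(4, np.float64(13.43), np.int64(293)), (10, np.float64(13.73), np.int64(292)), (20, np.float64(13.44), np.int64(200)), (30, np.float64(13.4), np.int64(178)), (40, np.float64(13.36), np.int64(172)), (50, np.float64(13.36), np.int64(185)), (58, np.float64(13.32), np.int64(181)), (64, np.float64(13.06), np.int64(137))]
rear edge X [1.35174612 1.46004915 1.62485744]
front edge [65.37967148 76.56402499 77.09555033]
```

View pics/w5.png

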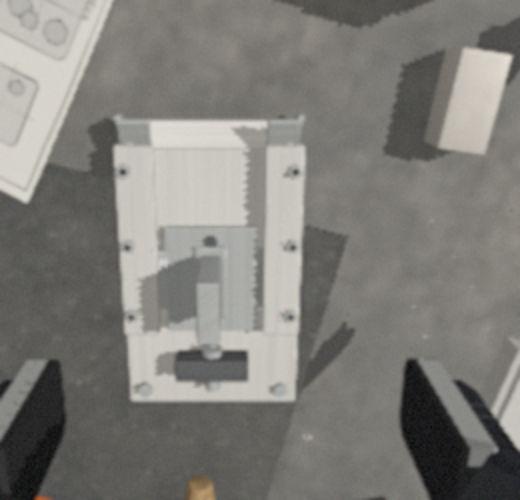

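w5 (2x crop) shows the plate lying in the channel: rear edge at row 228, nose at about row 331 against the screw in front of the dark block (212,352). The plate top is level at 13.4 mm along its length, and its origin is at about x = 33.4 mm, matching the position where the push rose. The gripper is clear.

```bash
python3 -c "
from station import ctrl
print(ctrl.job_done())"
```

```text
the job is handed in; nothing more can be done
None
```

The plate is in the spring-clip bracket, pushed past the springs until it met the stop screw, and released. I handed the job in at about 19 s of the 67 s limit.

**Insertion:** I gripped the plate by its rib and slid it in with both ears in the slots. Push readings were about 2 to 5 N past the springs.

**Stop:** At plate origin x ≈ 33.6 mm the push rose steeply to about 17 N. The tool moved only about 0.4 mm for the last 2.4 mm commanded. I eased back to about 13 N before opening the fingers.

**Last checks:**
- **Flatness:** The plate top was level at about 13.4 mm from end to end; 14 mm was expected, and this camera read other known heights up to about 0.7 mm low.
- **Position:** The camera put the plate's rear edge at x ≈ 1.4 mm, against 1.6 mm expected from the contact position. That is within measuring error.
- **Clearance:** The gripper was open and well clear.

**Not confirmed:**
- **Contact with the screw:** I could not see it directly in the picture, so it rests on the force reading and that position.
- **Rib check:** My automatic rib measurement in the last picture picked up other points and was no use.
- **Bystanders:** I did not measure the oil can, steel block and tape measure again, but the tool stayed clear of them.

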